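Slide a fresh cleanser bottle under the dispenser head and zero the uses counter

TASK

Load the nail dispenser: slide the pink bottle along the table, upright and without lifting it, into the stand's bay under the head until you feel it press gently on the rubber buffer at the back, and leave it standing there. Then turn the reset knob of the uses counter back fully to its zero stop. Leave everything else on the table where it is.

Things in the scene. Friction and masses are not known exactly. Their poses are not given: they have to be found in the camera images.
- bottle_mid (a point): Pink round cleanser bottle with white label band and black cap: 60 mm diameter, straight-sided up to 135 mm, then a shoulder and a 33 mm cap; 196 mm high, 0.3 to 0.6 kg. It slides on its foot but topples if pushed higher than about 40 mm above the table. Point on its axis, 98 mm above its underside; z along its axis.
- bay_home (a point): White dispenser stand, fixed. Point on the table where the bottle's axis stands when home; x points into the bay, z up. Two guides 25 mm high, 68 mm apart, run from 20 mm before the point to 30 mm past it; flared wings before them widen to about 160 mm at 65 mm before it. A head on two slim rear posts hangs over the bay, 213 mm up, from 17 mm before the point backwards.
- buffer: Black springy rubber buffer at the back of the bay, 12 x 45 x 22 mm. Origin at its centre, when free 36 mm past the home point and 26 mm above the table, so its face just touches the home bottle. It moves only along the bay's x: about 1.5 N per mm, and after 8 mm it goes solid (do not press that hard: keep well under 25 N).
- knob_grip (a point): Reset knob on the grey uses counter (fixed box 110 x 110 x 45 mm): black disc 78 mm in diameter with an upright grip bar 70 mm long, 16 mm thick, clear from 55 to 88 mm above the table. Point on the vertical turning axis, 75 mm above the table. x runs along the bar and turns with it; the end with the white line is the pointer, at -x.
- reset_knob (a joint): Reading of the knob in rad: 0 at its zero stop (pointer at the wide red mark), growing as the knob turns clockwise seen from above, 2.8 at most. Light friction, about 0.06 N m, stays where it is left; at 0 a hard stop is felt.
- spare_mid (a point): Amber bottle of the same shape with a white cap, a bystander; point on its axis 98 mm above its underside.
- polish_violet: Violet nail polish bottle, 32 mm diameter, 78 mm high, black cap, a bystander; origin under its centre.
- polish_red: Red nail polish bottle, 32 mm diameter, 78 mm high, black cap, a bystander; origin under its centre.
- polish_blush: Blush nail polish bottle, 32 mm diameter, 78 mm high, black cap, a bystander; origin under its centre.
- tin: Round yellow cream tin with white lid, 66 mm diameter, 26 mm high, a bystander; origin under its centre.
- buffing_block: Blush buffing block 90 x 35 x 25 mm, long side along x, a bystander; origin under its centre.
There are look-alikes about, which are no part of the job. Leave any yellow look-alike of the part that bears knob_grip alone.

How it is judged (in metres and radians):
On the way, in this order (a step that is already met when the one before it is completed fails the run):
1. the bottle is in the bay, upright, pressing on the buffer with more than 2.5 N (horizontal distance between bottle_mid and bay_home below 0.014 m and angle between bottle_mid's own z axis and vertical below 0.12 rad and contact force between bottle and buffer above 2.5 N), for 0.1 s.
2. the reset knob is at its zero stop (value of joint reset_knob below 0.06 rad), for 0.2 s.
At the end, for the whole second after the job is handed in: the bottle stands upright (within 0.05 rad) and at rest with its axis within 9 mm of the bay's home point, and the reset knob reads under 0.06 rad; all is released (horizontal distance between bottle_mid and bay_home below 0.009 m and angle between bottle_mid's own z axis and vertical below 0.05 rad and linear speed of bottle below 0.01 m/s and value of joint reset_knob below 0.06 rad); the robot touches nothing.
It fails at once if the bottle tips more than 0.3 rad (angle between bottle_mid's own z axis and vertical above 0.3 rad).
It fails at once if the bottle is lifted more than 15 mm (height (world z) of bottle_mid above 0.113 m).
It fails at once if the bottle is pressed on the buffer with more than 25 N (contact force between bottle and buffer above 25 N).
It fails at once if a bystander is moved more than 25 mm (distance of any of spare_mid, polish_violet, polish_red, polish_blush, tin, buffing_block from where it was at the start of the episode above 0.025 m).
It also fails if it takes over 70 s, if anything falls off the work surface, if the arm or the gripper's body presses on something with over 40 N, if the wrist force passes 120 N, or if a joint passes its speed limit or range.

ROBOT

A 6-joint arm with a two-finger parallel gripper is mounted at the origin on the work surface. World frame = base frame: x ahead of the robot, y to its left, z up, the work surface at z = 0. Lengths are in m, angles in degrees, forces in N, time in s.
With the tool pointing down it reaches from about 0.3 to 0.95 m from the base axis. Payload 3.1 kg.
Tool frame: the origin (TCP) lies at the very end of the fingers, on their centre line; the grasp point (between the pads) lies 19 mm behind it (ctrl.grasp_offset is the z of the grasp point in the tool frame, in m); z points along the fingers, y is the line along which they close (so a half turn about z gives the same grasp; the last joint's range is limited). The gripper opens to 85 mm and grips with 20 to 120 N. Pads are 22 mm wide; open, the fingers measure 114 mm over their backs; the gripper's body (76 mm by 85 mm) begins 54 mm behind the grasp point. The pads swing forward as they close: fully open they stand 13 mm farther back than shut.
Start: joints at [71.522, 17.653, 93.61, -0, 68.738, -3.994], TCP at [0.156, 0.605, 0.231] pointing down, gripper open.
Joint ranges: [-175.34, 175.34], [-45.06, 112.39], [2.9, 150.54], [-68.45, 248.45], [3.09, 151.38], [-168.51, 168.51]. Speed limits (degrees/s): [159.86, 159.86, 180, 180, 180, 180].

INTERFACE

Orientations are given as a 3x3 rotation matrix whose columns are the frame's x, y, z axes.
In Python, from station import ctrl gives the robot as it stands.
- The arm moves only by the tool step_arm, never from a script. Its argument "targets" is one flat list of numbers, 5 for each row, row after row: the gripper command: -1 is fully open, 1 is shut, values between are in proportion, then the shift along the tool's x, y, z each as a share of 2 cm, from -1 to 1, then the turn about the tool's z as a share of 0.12 rad, from -1 to 1. A call has 1 to 12 rows; each row shifts and turns the commanded pose from where the row before left it, along the tool's axes as they then stand; what a row does not reach is not made up. A row lasts 1/12 s, in which the tool goes at most 41.7 mm and 7.16 degrees, less where a joint would pass 70% of its speed; a pose out of reach is approached as far as the arm can. A call with a number of a shift or a turn outside -1 to 1 is refused whole. A call with a gripper value outside its range is refused whole. The fingers move at their own pace and stop on an object; "force" is the grip in N (left out, the last holds). Time passes only in rows, so rows that do not move let the fingers close. It gives the time, the measured TCP pose, the force, the opening and the grip force at its end, in the units of the state.
- ctrl.get_obs(): the state, without advancing time (a new reading comes with each control period).
- ctrl.camera(name): name is "side" or "top" or "wrist"; returns the picture (480x640x3 uint8, red, green, blue); there is no depth.
- ctrl.camera_model(name): a dict with "camera_matrix" (3x3 intrinsics, pixels), "origin" and "attitude" of the camera in the world; the wrist camera has in their place "hand_eye" (4x4, takes a point from camera to tool coordinates, whose origin is the TCP and whose axes are the flange's). Camera axes: x right, y down, z forward; pixel columns grow to the right and rows downward; lengths in m; the calibration is good to about 2 mm. A picture is of the moment at which its call begins: read the wrist's pose just before it. camera_model takes no time and is no camera call.
- ctrl.job_done(): hands the job in; it is judged then, once.
Trained networks look in the newest picture that a camera, given by its name, has taken for a name from the list of things; names that differ only in an ending like _2 or _b are one class to them, and where a whole thing is asked for, a point or a joint stands for the part that bears it (a point fixed in the world has none). Each returns a list of dicts, best first, with "confidence" (0 to 1); they miss things now and then, are a little off and sometimes report something else, mostly with a low value. They report only what shows in the picture. A call takes as long as a camera call. They do not tell look-alikes from the thing itself.
- ctrl.spot_in(camera, query): "extent" ([left, top, right, bottom] in pixels, round what is visible of it).
The state is a dict: "t": time; "qpos": joint angles; "qvel": joint speeds; "tau": joint torques, N m; "position": TCP position; "ee_rot": TCP orientation; "contact_force": force on the tool from outside, world axes, zero at the start; "moment": the same for the moment, N m; "finger_gap": finger opening in m; "grasp_force": force on a finger pad.
Only numpy, scipy, OpenCV 4.12 (cv2) and the standard library are available. Lean on these libraries where they do the work, as an engineer would, in place of code of your own. Each camera call takes 0.05 s, during which the arm holds its last target. There are 200 camera calls.

## Working session

There is one attempt and no reset: what is moved stays moved. The work goes in short steps, Python scripts to look and compute and a tool call to move; the robot and the scene stay as the last step left them, time stands still between calls to the robot, and variables do not carry over. Pictures are saved under pics/ and viewed, at most 14 in all, crops included, and the job is handed in when it is done.

Besides the shell and the picture viewer there is one more tool, called after "Call:" as name(argument=value, ...) on one line, values as JSON. step_arm: Moves the arm, as the interface text tells. Shift numbers are shares of 2 cm and turn numbers shares of 0.12 rad, none past 1 either way. Its arguments: {"type":"object","properties":{"targets":{"type":"array"},"force":{"type":"number"}},"required":["targets"]}

```bash
ls; mkdir -p pics; python3 - <<'E'
from station import ctrl
import cv2,numpy as np
np.set_printoptions(precision=4,suppress=True)
o=ctrl.get_obs();print(o['t'],o['position'],o['ee_rot'],o['contact_force'])
for c in ['top','side']:
    im=ctrl.camera(c);cv2.imwrite(f'pics/{c}0.png',im[:,:,::-1])
    m=ctrl.camera_model(c);print(c,m)
    for q in ['bottle_mid','buffer','knob_grip','reset_knob','spare_mid','polish_violet','tin','buffing_block']:
        print(q,[(np.round(d['extent']).tolist(),round(d['confidence'],2)) for d in ctrl.spot_in(c,q)])
E
```

```text
pics
0.0 [0.1561 0.6043 0.23  ] [[-0.9682  0.2501 -0.0007]
 [ 0.2501  0.9682 -0.0022]
 [ 0.0002 -0.0023 -1.    ]] [ 0.6252 -0.0142  0.1504]
top {'camera_matrix': array([[575.1985,   0.    , 322.2412],
       [  0.    , 575.1985, 251.2071],
       [  0.    ,   0.    ,   1.    ]]), 'origin': array([0.2539, 0.006 , 1.5063]), 'attitude': array([[ 0.0072, -0.9839,  0.1786],
       [-0.9999, -0.0097, -0.013 ],
       [ 0.0145, -0.1785, -0.9838]])}
bottle_mid [([324.0, 241.0, 348.0, 274.0], 0.76)]
buffer []
knob_grip [([194.0, 260.0, 224.0, 293.0], 0.95), ([178.0, 339.0, 209.0, 371.0], 0.64)]
reset_knob [([179.0, 337.0, 210.0, 369.0], 0.76), ([196.0, 263.0, 223.0, 292.0], 0.71)]
spare_mid [([185.0, 162.0, 219.0, 200.0], 0.93), ([422.0, 190.0, 435.0, 206.0], 0.37)]
polish_violet [([288.0, 194.0, 298.0, 210.0], 0.53)]
tin [([464.0, 229.0, 492.0, 253.0], 0.93)]
buffing_block [([153.0, 213.0, 173.0, 250.0], 0.59)]
side {'camera_matrix': array([[594.4239,   0.    , 325.473 ],
       [  0.    , 594.4239, 236.4457],
       [  0.    ,   0.    ,   1.    ]]), 'origin': array([ 0.1193, -1.19  ,  0.9863]), 'attitude': array([[ 0.9531, -0.1824,  0.2417],
       [-0.3026, -0.5466,  0.7808],
       [-0.0103, -0.8173, -0.5761]])}
bottle_mid [([321.0, 210.0, 347.0, 286.0], 0.72)]
buffer [([389.0, 248.0, 401.0, 266.0], 0.46)]
knob_grip [([206.0, 198.0, 232.0, 218.0], 0.63), ([271.0, 187.0, 299.0, 213.0], 0.59)]
reset_knob [([208.0, 198.0, 233.0, 217.0], 0.89), ([271.0, 190.0, 299.0, 211.0], 0.86)]
spare_mid [([351.0, 144.0, 372.0, 208.0], 0.64)]
polish_violet [([368.0, 216.0, 382.0, 246.0], 0.48), ([321.0, 212.0, 346.0, 286.0], 0.39)]
tin [([401.0, 363.0, 433.0, 387.0], 0.58), ([368.0, 216.0, 383.0, 247.0], 0.44)]
buffing_block [([299.0, 181.0, 325.0, 192.0], 0.64)]
```

```bash
python3 - <<'E'
import cv2
a=cv2.imread('pics/top0.png')[130:400,140:500];cv2.imwrite('pics/top0c.png',cv2.resize(a,(800,600),interpolation=cv2.INTER_CUBIC))
a=cv2.imread('pics/side0.png')[120:400,190:500];cv2.imwrite('pics/side0c.png',cv2.resize(a,(664,600),interpolation=cv2.INTER_CUBIC))
E
```

```text
(no output)
```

View pics/top0c.png

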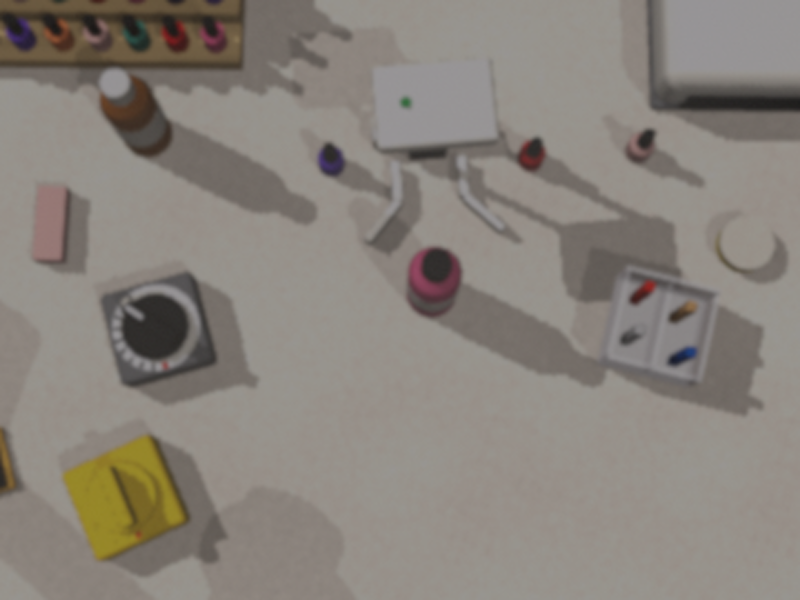

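View pics/side0c.png

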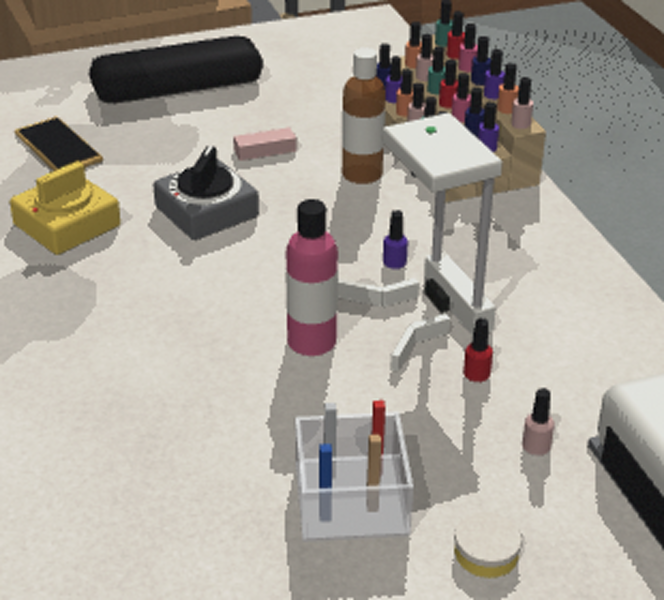

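The top view shows the pink bottle at full-frame pixel (336,255), the stand head at (336,177) with its wings opening toward the robot, and the grey counter at (210,276). The counter's pointer is up-left and its red mark is at the bottom. The side view agrees. The buffer is the dark patch at (395,257), and the yellow copy lies nearer the robot.

```bash
cat > h.py <<'E'
import numpy as np,cv2
from station import ctrl
np.set_printoptions(precision=4,suppress=True)
def model(c,obs=None):
    m=ctrl.camera_model(c);K=m['camera_matrix']
    if 'hand_eye' in m:
        H=m['hand_eye'];R=np.array(obs['ee_rot']);return K,np.array(obs['position'])+R@H[:3,3],R@H[:3,:3]
    return K,np.array(m['origin']),np.array(m['attitude'])
def ray(M,px,z):
    K,o,R=M;d=R@np.linalg.inv(K)@[px[0],px[1],1];return o+d*(z-o[2])/d[2]
def proj(M,P):
    K,o,R=M;q=(np.atleast_2d(P)-o)@R@K.T;return q[:,:2]/q[:,2:]
E
python3 - <<'E'
from h import *
T=model('top');S=model('side')
t=lambda x,y,z:ray(T,(140+x*.45,130+y*.45),z)
s=lambda x,y,z:ray(S,(190+x*310/664,120+y*280/600),z)
print('cap top',t(437,262,.196),s(312,210,.19))
print('foot',s(312,345,0))
print('wing tips top',t(370,240,.025),t(502,228,.025),t(518,236,0))
print('guide joints',t(398,200,.025),t(465,193,.025)); print('guide rear',t(397,165,.025),t(462,157,.025))
print('buffer side',ray(S,(395,257),.026),'top',t(428,153,.03))
print('head corners',[t(*p,.23)[:2] for p in [(374,68),(490,58),(497,138),(379,149)]])
print('knob c',t(155,325,.055),t(152,320,.088),'pointer',t(127,305,.05),'red',t(165,366,.045))
print('box corners',[t(*p,.045)[:2] for p in [(103,296),(190,275),(215,360),(125,384)]])
print('spare cap',t(115,82,.196),'violet',t(331,148,.07),'red',t(534,145,.07),'block',t(50,222,.025))
E
python3 - <<'E'
import cv2
a=cv2.imread('pics/top0.png')
b=cv2.resize(a[150:285,290:390],(600,810)[::1],interpolation=cv2.INTER_CUBIC)[:600]
c=cv2.resize(a[245:315,175:245],(600,600),interpolation=cv2.INTER_CUBIC)
cv2.imwrite('pics/k0.png',c)
b=cv2.resize(a[150:240,290:390],(660,594),interpolation=cv2.INTER_CUBIC);cv2.imwrite('pics/st0.png',b)
E
```

```text
cap top [ 0.4999 -0.0446  0.196 ] [ 0.5004 -0.0446  0.19  ]
foot [ 0.4973 -0.0536  0.    ]
wing tips top [0.5577 0.0281 0.025 ] [ 0.5738 -0.1283  0.025 ] [ 0.5695 -0.1498  0.    ]
guide joints [ 0.6066 -0.0046  0.025 ] [ 0.616  -0.0844  0.025 ]
guide rear [ 0.6495 -0.0031  0.025 ] [ 0.6603 -0.0808  0.025 ]
buffer side [ 0.6693 -0.038   0.026 ] top [ 0.6634 -0.0399  0.03  ]
head corners [array([0.699 , 0.0231]), array([ 0.7114, -0.0983]), array([ 0.6247, -0.1051]), array([0.6116, 0.0169])]
knob c [0.45   0.2718 0.055 ] [0.4511 0.2694 0.088 ] pointer [0.4735 0.3058 0.05  ] red [0.4042 0.2603 0.045 ]
box corners [array([0.4845, 0.3349]), array([0.5101, 0.2357]), array([0.4116, 0.2035]), array([0.3832, 0.3049])]
spare cap [0.6918 0.2995 0.196 ] violet [0.657 0.074 0.07 ] red [ 0.6633 -0.1621  0.07  ] block [0.5755 0.4062 0.025 ]
```

View pics/st0.png

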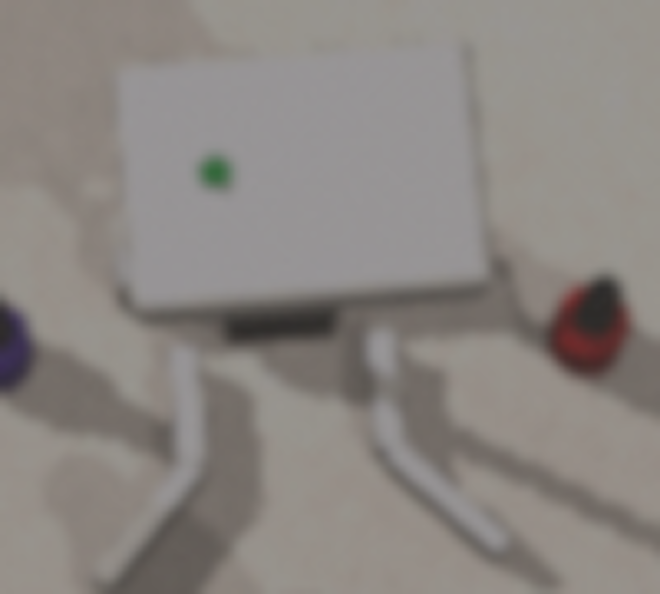

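Call:
step_arm(targets=[-1,0,0,0,1,-1,0,0,0,1,-1,0,0,0,1,-1,0,0,0,1,-1,0,0,0,1,-1,0,0,0,1,-1,0,0,0,1,-1,0,0,0,1,-1,0,0,0,1,-1,0,0,0,1,-1,0,0,0,0.54,-1,0,0,0,0])

```text
t: 1.9
position: [0.1564, 0.6051, 0.2313]
ee_rot: [[-0.052, 0.999, 0.0], [0.999, 0.052, 0.0], [0.0, 0.0, -1.0]]
contact_force: [-0.2, 0.1, -0.4]
finger_gap: 0.086
grasp_force: 0.0
```

```bash
python3 - <<'E'
from h import *
o=ctrl.get_obs();R=np.array(o['ee_rot']);p=np.array(o['position']);print(R[:,:2],p,o['qpos'],o['contact_force'],o['finger_gap'])
print('to pre (x,y,z shares)',R.T@(np.array([.37,-.047,p[2]])-p)/.02)
# bottle model bbox
for c in('top','side'):
    M=model(c);a=np.linspace(0,2*np.pi,60)
    for b in [(.500,-.0446),(.4975,-.045),(.5,-.042),(.503,-.045)]:
        P=[[b[0]+r*np.cos(t),b[1]+r*np.sin(t),z] for r,z in((.03,0),(.03,.135),(.0165,.196),(.0165,.17)) for t in a]
        q=proj(M,P);print(c,b,q.min(0),q.max(0))
E
```

```text
[[-0.0522  0.9986]
 [ 0.9986  0.0522]
 [ 0.      0.    ]] [0.1564 0.6051 0.2313] [71.522  17.651  93.6097  0.0005 68.7373 68.5316] [-0.2035  0.1243 -0.4089] 0.08604009746959752
to pre (x,y,z shares) [-33.1199   8.9669  -0.0012]
top (0.5, -0.0446) [322.4477 240.3532] [348.02   272.6462]
top (0.4975, -0.045) [322.5918 241.3629] [348.1858 273.5842]
top (0.5, -0.042) [321.4678 240.3426] [346.9479 272.6372]
top (0.503, -0.045) [322.6065 239.146 ] [348.1839 271.5244]
side (0.5, -0.0446) [323.4544 212.2813] [347.6011 286.1038]
side (0.4975, -0.045) [322.5417 212.5418] [346.7036 286.3958]
side (0.5, -0.042) [323.1407 211.7352] [347.2543 285.4866]
side (0.503, -0.045) [324.6549 212.154 ] [348.7945 285.9628]
```

Call:
step_arm(targets=[-1,-1,0.27,0,0,-1,-1,0.27,0,0,-1,-1,0.27,0,0,-1,-1,0.27,0,0,-1,-1,0.27,0,0,-1,-1,0.27,0,0,-1,-1,0.27,0,0,-1,-1,0.27,0,0,-1,-1,0.27,0,0,-1,-1,0.27,0,0,-1,-1,0.27,0,0,-1,-1,0.27,0,0])

```text
t: 2.9
position: [0.234, 0.368, 0.2315]
ee_rot: [[-0.056, 0.998, 0.0], [0.998, 0.056, 0.0], [0.0, 0.0, -1.0]]
contact_force: [1.2, -0.9, -0.0]
finger_gap: 0.085
grasp_force: 0.0
```

Call:
step_arm(targets=[-1,-1,0.27,0,0,-1,-1,0.27,0,0,-1,-1,0.27,0,0,-1,-1,0.27,0,0,-1,-1,0.27,0,0,-1,-1,0.27,0,0,-1,-1,0.27,0,0,-1,-1,0.27,0,0,-1,-1,0.27,0,0,-1,-1,0.27,0,0,-1,-1,0.27,0,0,-1,-1,0.27,0,0])

```text
t: 3.9
position: [0.3116, 0.1318, 0.2316]
ee_rot: [[-0.055, 0.998, 0.001], [0.998, 0.055, 0.0], [0.0, 0.001, -1.0]]
contact_force: [0.3, 0.3, -0.6]
finger_gap: 0.0854
grasp_force: 0.0
```

Call:
step_arm(targets=[-1,-1,0.27,0,0,-1,-1,0.27,0,0,-1,-1,0.27,0,0,-1,-1,0.27,0,0,-1,-1,0.27,0,0,-1,-1,0.27,0,0,-1,-1,0.27,0,0,-1,-1,0.27,0,0,-1,-1,0.27,0,0,-1,0,0,0,0,-1,0,0,0,0])

```text
t: 4.82
position: [0.3695, -0.0449, 0.2314]
ee_rot: [[-0.052, 0.999, 0.0], [0.999, 0.052, 0.0], [0.0, 0.0, -1.0]]
contact_force: [0.2, 0.3, -0.9]
finger_gap: 0.0853
grasp_force: 0.0
```

Call:
step_arm(targets=[-1,0,0,1,0,-1,0,0,1,0,-1,0,0,1,0,-1,0,0,1,0,-1,0,0,1,0,-1,0,0,1,0,-1,0,0,1,0,-1,0,0,1,0,-1,0,0,1,0,-1,0,0,1,0,-1,0,0,1,0,-1,0,0,0.3,0])

```text
t: 5.82
position: [0.3669, -0.0429, 0.0033]
ee_rot: [[-0.055, 0.998, -0.005], [0.998, 0.055, 0.001], [0.002, -0.005, -1.0]]
contact_force: [-0.3, 0.3, 0.3]
finger_gap: 0.0854
grasp_force: 0.0
```

```bash
python3 - <<'E'
from h import *
im=ctrl.camera('side')[:,:,::-1]
a=im[180:330,230:430];cv2.imwrite('pics/s1.png',cv2.resize(a,(800,600),interpolation=cv2.INTER_CUBIC))
o=ctrl.get_obs();print(o['position'],o['contact_force'])
M=model('side');print([((proj(M,[[.4265,-.045,z]])[0]-[230,180])*4).tolist() for z in(0,.02,.04,.06)])
E
```

```text
[ 0.3669 -0.043   0.0034] [-1.0278  0.8211 -0.4952]
[[314.44988679918833, 417.92407815716456], [313.62006972799463, 393.8897190378964], [312.7776167361717, 369.48938015663794], [311.92223699191095, 344.7146380230113]]
```

View pics/s1.png

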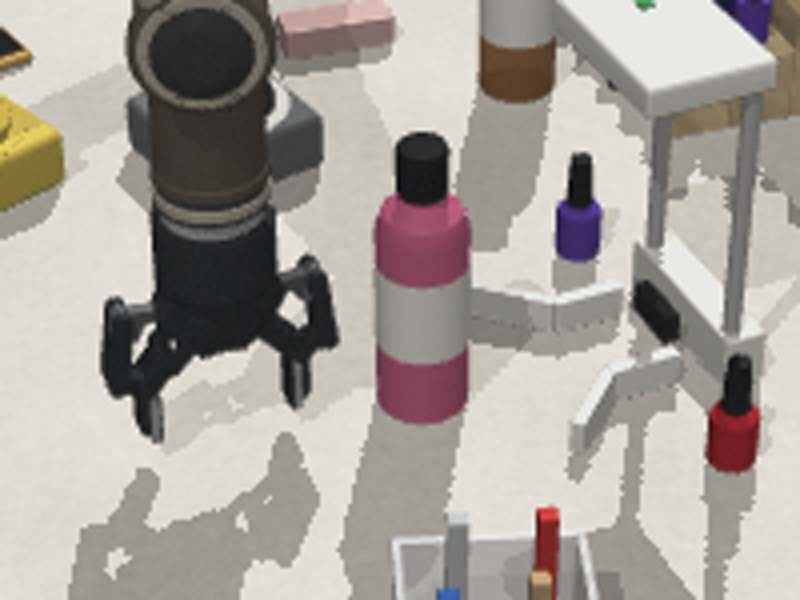

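The side view shows the bottle foot at crop (422,415). The front finger's tip is near (300,400), and a knuckle at about (336,340) sticks out beyond it. I'll measure how far each reaches and at what height.

```bash
python3 - <<'E'
from h import *
K,o,R=model('side')
def yp(px,y):
    d=R@np.linalg.inv(K)@[230+px[0]/4,180+px[1]/4,1];return o+d*(y-o[1])/d[1]
tcp=np.array(ctrl.get_obs()['position'])
for n,p in dict(tipR_out=(312,392),tipR_low=(298,405),tipR_in=(284,392),knR=(338,340),knRup=(322,260),knR_lowout=(312,352),tipL_low=(155,440),tipL_out=(133,405),knL=(104,385),knLup=(105,305),bodyL=(153,290),bodyR=(277,290),bodylow=(210,352)).items():
    print(n,(yp(p,tcp[1])-tcp)*1000, 'near-edge:',(yp(p,tcp[1]-.011)-tcp)*1000)
E
python3 - <<'E'
import sys;sys.path.insert(0,'.')
from h import *
im=ctrl.camera('wrist')[:,:,::-1];cv2.imwrite('pics/w1.png',im)
m=ctrl.camera_model('wrist');print(m)
E
```

```text
tipR_out [59.1174 -0.     16.8026] near-edge: [ 56.1758 -11.      26.0679]
tipR_low [49.5079 -0.      8.5102] near-edge: [ 46.6584 -11.      17.8551]
tipR_in [40.6211 -0.     21.5461] near-edge: [ 37.8569 -11.      30.766 ]
knR [77.3724 -0.     54.5903] near-edge: [ 74.2556 -11.      63.4932]
knRup [ 68.4605  -0.     119.3921] near-edge: [ 65.4292 -11.     127.6735]
knR_lowout [60.0357 -0.     49.2122] near-edge: [ 57.0852 -11.      58.1667]
tipL_low [-44.962  -0.      4.308] near-edge: [-46.9054 -11.      13.6931]
tipL_out [-56.9328  -0.      36.1011] near-edge: [-58.7615 -11.      45.1814]
knL [-73.8052  -0.      56.4666] near-edge: [-75.4721 -11.      65.3515]
knLup [-68.3862  -0.     117.1992] near-edge: [-70.105  -11.     125.5017]
bodyL [-38.3755  -0.     121.4401] near-edge: [-40.3821 -11.     129.7019]
bodyR [ 39.0044  -0.     103.2077] near-edge: [ 36.2557 -11.     111.6444]
bodylow [-5.738  -0.     65.5328] near-edge: [ -8.0576 -11.      74.3308]
{'camera_matrix': array([[334.0054,   0.    , 320.485 ],
       [  0.    , 334.0054, 244.3244],
       [  0.    ,   0.    ,   1.    ]]), 'hand_eye': array([[-0.0006, -0.9594, -0.2821,  0.0727],
       [ 1.    , -0.0005, -0.0004, -0.0005],
       [ 0.0003, -0.2821,  0.9594, -0.1435],
       [ 0.    ,  0.    ,  0.    ,  1.    ]])}
```

View pics/w1.png

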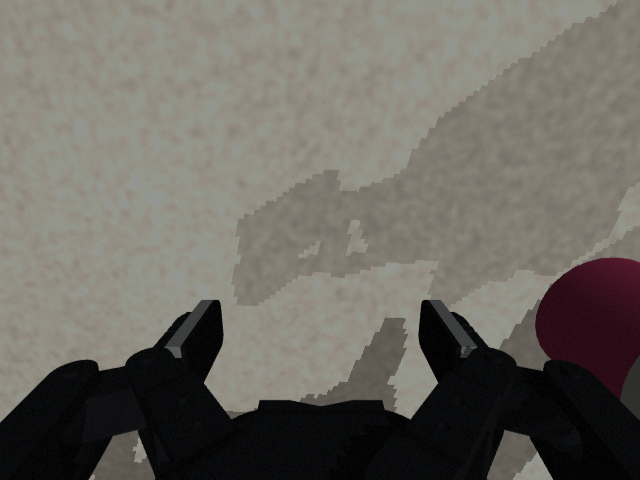

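The wrist view shows the pads at (210,330) and (445,330), with the knuckles flaring outward. The knuckle reaches about 75 mm from the axis, roughly 50–60 mm above the TCP, so it will touch first. I'll push with it as low as possible while creeping downward, because the contact friction then resists tipping. I'll test gently and check the tilt.

```bash
cat >> h.py <<'E'
def track(save=None):
    im=ctrl.camera('side');o=ctrl.get_obs()
    if save: cv2.imwrite(save,cv2.resize(im[150:330,270:470,::-1],(660,594),interpolation=cv2.INTER_CUBIC))
    h=cv2.cvtColor(im,cv2.COLOR_RGB2HSV).astype(int)
    m=((h[...,0]>160)&(h[...,0]<176)&(h[...,1]>110)&(h[...,2]>60)).astype(np.uint8)
    m[:200]=0;m[300:]=0;m[:,:300]=0;m[:,460:]=0
    n,l,st,c=cv2.connectedComponentsWithStats(m)
    k=sorted([i for i in range(1,n) if st[i,4]>60],key=lambda i:c[i][1])
    M=model('side');u,d=c[k[0]],c[k[-1]]
    print('blobs',[(c[i].round(1).tolist(),int(st[i,4])) for i in k])
    print('low@.02',ray(M,d,.020)[:2],'high@.12',ray(M,u,.12)[:2],'diff',ray(M,u,.12)[:2]-ray(M,d,.020)[:2])
    print('t',o['t'],'tcp',np.array(o['position']),'F',np.array(o['contact_force']))
E
python3 -c "
from h import *
track()"
```

```text
blobs [([335.0, 239.9], 448), ([334.7, 276.8], 299)]
low@.02 [ 0.4927 -0.0599] high@.12 [ 0.5008 -0.038 ] diff [0.0081 0.0219]
t 5.9667 tcp [ 0.369  -0.0438  0.0053] F [ 0.2378 -1.0253 -0.4857]
```

Call:
step_arm(targets=[-1,-0.45,0.3,0,0,-1,0,0.2,0,0,-1,0,0.2,0,0,-1,0,0.2,0,0,-1,0,0.2,0,0,-1,0,0,0,0])

```text
t: 6.47
position: [0.3936, -0.0525, 0.0058]
ee_rot: [[-0.053, 0.999, 0.002], [0.999, 0.053, -0.001], [-0.001, 0.002, -1.0]]
contact_force: [-0.7, -0.0, -0.5]
finger_gap: 0.0858
grasp_force: 0.0
```

```bash
python3 -c "
from h import *
track()"
```

```text
blobs [([335.0, 239.9], 449), ([334.9, 276.7], 300)]
low@.02 [ 0.4933 -0.0595] high@.12 [ 0.5008 -0.0381] diff [0.0075 0.0214]
t 6.5167 tcp [ 0.3927 -0.0524  0.0056] F [-0.1413  0.2981 -0.4351]
```

Call:
step_arm(targets=[-1,0,0.2,0.03,0,-1,0,0.2,0.03,0,-1,0,0.2,0.03,0,-1,0,0.2,0.03,0])

```text
t: 6.85
position: [0.4072, -0.0512, 0.0025]
ee_rot: [[-0.053, 0.999, -0.002], [0.999, 0.053, 0.0], [0.0, -0.002, -1.0]]
contact_force: [-2.5, 0.7, 1.8]
finger_gap: 0.0852
grasp_force: 0.2
```

```bash
python3 -c "
from h import *
track('pics/s2.png')"
```

```text
blobs [([342.5, 236.7], 449), ([336.1, 274.6], 312)]
low@.02 [ 0.4989 -0.0524] high@.12 [ 0.5232 -0.0308] diff [0.0243 0.0215]
t 6.9 tcp [ 0.4091 -0.0515  0.0028] F [ 0.3463 -0.2172 -0.2605]
```

Call:
step_arm(targets=[-1,0,-0.4,-0.1,0,-1,0,-0.6,0,0,-1,0,0,0,0])

```text
t: 7.15
position: [0.3849, -0.052, 0.0044]
ee_rot: [[-0.053, 0.999, -0.003], [0.999, 0.053, 0.001], [0.001, -0.003, -1.0]]
contact_force: [-0.3, 0.0, 0.2]
finger_gap: 0.085
grasp_force: 0.0
```

```bash
python3 -c "
from h import *
track('pics/s3.png')"
```

```text
blobs [([334.9, 239.7], 445), ([335.5, 276.4], 300)]
low@.02 [ 0.4952 -0.0587] high@.12 [ 0.5008 -0.037 ] diff [0.0056 0.0217]
t 7.2 tcp [ 0.3863 -0.0523  0.0047] F [-0.2244 -0.0307 -0.6554]
```

The bottle tipped to about 0.16 rad but settled back upright after I backed off. The knuckle is too high to push with. New plan: push with the side face of one open fingertip, which is flat and the same width from the tip up to the knuckle. The tool will stand to the left of the bottle so that its body passes beside it.

Call:
step_arm(targets=[-1,0,-1,0,-1,-1,0,-1,0,-1,-1,0,0,0,-1,-1,0,0,0,-1,-1,0,0,0,-1,-1,0,0,0,-1,-1,0,0,0,-1,-1,0,0,0,-1,-1,0,0,0,-1,-1,0,0,0,-1,-1,0,0,0,-1,-1,0,0,0,-1])

```text
t: 8.2
position: [0.3492, -0.0573, 0.0052]
ee_rot: [[-0.997, 0.072, 0.002], [0.072, 0.997, -0.0], [-0.002, -0.0, -1.0]]
contact_force: [0.4, -0.1, -0.1]
finger_gap: 0.0851
grasp_force: 0.0
```

Call:
step_arm(targets=[-1,0,0,0,-0.66,-1,0,1,0,0,-1,0,1,0,0,-1,0,0,0,0])

```text
t: 8.53
position: [0.3483, -0.0155, 0.005]
ee_rot: [[-1.0, -0.003, 0.0], [-0.003, 1.0, 0.0], [-0.0, 0.0, -1.0]]
contact_force: [0.1, 0.1, 0.1]
finger_gap: 0.0854
grasp_force: 0.0
```

```bash
cat >> h.py <<'E'
def to(P):
    o=ctrl.get_obs();R=np.array(o['ee_rot']);p=np.array(o['position'])
    print('heading y',np.degrees(np.arctan2(R[1,1],R[0,1])),'shares',R.T@(np.array(P)-p)/.02,'q',o['qpos'])
E
python3 -c "
from h import *
track();to([.4335,.0105,.0])"
```

```text
blobs [([336.8, 239.2], 442), ([335.3, 276.1], 304)]
low@.02 [ 0.495  -0.0576] high@.12 [ 0.5062 -0.0366] diff [0.0112 0.021 ]
t 8.5833 tcp [ 0.3485 -0.0163  0.005 ] F [ 1.0546 -0.0187 -0.6884]
heading y 90.2490696170743 shares [-4.2537  1.3217  0.255 ] q [  -9.8401   11.4048  136.2653    0.0008   32.2789 -100.0899]
```

Call:
step_arm(targets=[-1,-0.8,0.66,0.2,0,-1,-0.8,0.66,0.2,0,-1,-0.8,0,0,0,-1,-0.8,0,0,0,-1,-0.8,0,0,0,-1,-0.25,0,0,0,-1,0,0,0,0])

```text
t: 9.17
position: [0.4355, 0.0088, -0.0026]
ee_rot: [[-1.0, -0.001, 0.003], [-0.001, 1.0, -0.0], [-0.003, -0.0, -1.0]]
contact_force: [0.3, -0.1, -0.2]
finger_gap: 0.0856
grasp_force: 0.0
```

```bash
python3 - <<'E'
from h import *
track()
im=ctrl.camera('top')[:,:,::-1];cv2.imwrite('pics/t1.png',cv2.resize(im[190:310,260:380],(600,600),interpolation=cv2.INTER_CUBIC))
E
```

```text
blobs [([336.0, 239.5], 445), ([335.3, 276.3], 300)]
low@.02 [ 0.4948 -0.0585] high@.12 [ 0.5038 -0.0372] diff [0.009  0.0213]
t 9.2167 tcp [ 0.4334  0.009  -0.0031] F [-1.6105  0.5995 -0.2994]
```

View pics/t1.png

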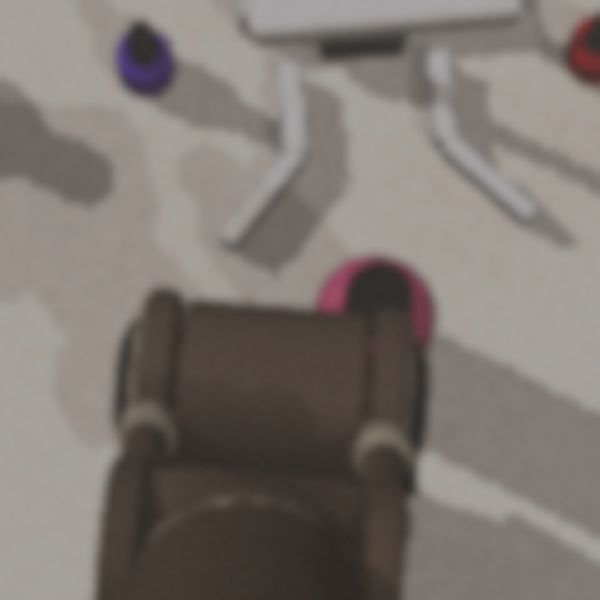

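The top view shows the arm beside and behind the bottle, whose cap is at (380,290), with the wings ahead of it and clear. Next I'll make gentle contact.

Call:
step_arm(targets=[-1,-0.25,0,0,0,-1,-0.25,0,0,0,-1,-0.25,0,0,0,-1,-0.2,0,0,0,-1,-0.15,0,0,0,-1,-0.15,0,0,0,-1,-0.1,0,0,0,-1,0,0,0,0])

```text
t: 9.93
position: [0.4601, 0.0097, -0.0033]
ee_rot: [[-1.0, -0.002, -0.0], [-0.002, 1.0, 0.0], [0.0, 0.0, -1.0]]
contact_force: [-0.4, 0.2, 0.7]
finger_gap: 0.0855
grasp_force: 0.0
```

```bash
python3 -c "
from h import *
track()"
```

```text
blobs [([337.8, 239.3], 445), ([335.4, 276.3], 293)]
low@.02 [ 0.4951 -0.0584] high@.12 [ 0.5082 -0.0377] diff [0.0131 0.0207]
t 9.9833 tcp [ 0.4598  0.0097 -0.0033] F [ 0.3724  0.0672 -0.0713]
```

Call:
step_arm(targets=[-1,-0.1,0,0,0,-1,-0.1,0,0,0,-1,-0.1,0,0,0])

```text
t: 10.23
position: [0.4654, 0.0097, -0.0034]
ee_rot: [[-1.0, -0.001, -0.002], [-0.001, 1.0, 0.0], [0.002, 0.0, -1.0]]
contact_force: [-1.8, 0.6, 0.4]
finger_gap: 0.0854
grasp_force: 0.5
```

```bash
python3 -c "
from h import *
track('pics/s4.png')"
```

```text
blobs [([340.3, 238.8], 451), ([337.1, 275.9], 292)]
low@.02 [ 0.4998 -0.0581] high@.12 [ 0.515  -0.0377] diff [0.0152 0.0205]
t 10.2833 tcp [ 0.4662  0.0096 -0.0032] F [-1.2747  1.3318 -0.5346]
```

View pics/s4.png

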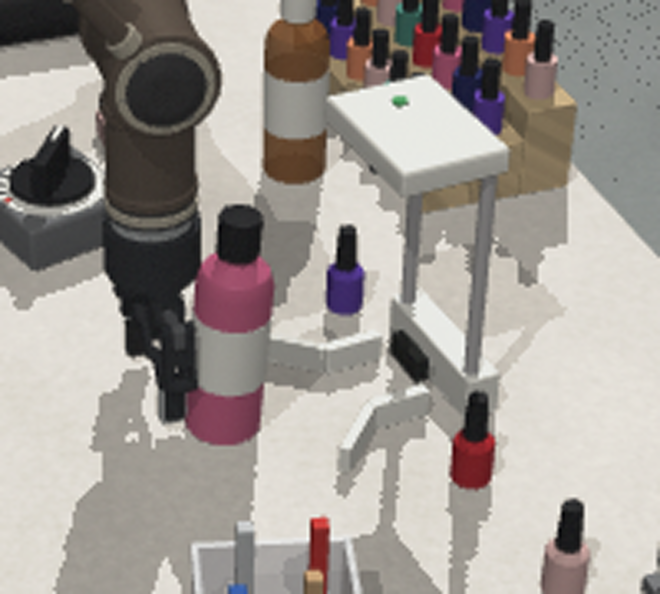

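The side view shows the finger's side at crop (175,390) pushing low on the bottle. The tilt is slight, about 0.07 rad, and the foot is sliding. It works, so I'll go on slowly.

Call:
step_arm(targets=[-1,-0.15,0,0,0,-1,-0.15,0,0,0,-1,-0.15,0,0,0,-1,-0.15,0,0,0,-1,-0.15,0,0,0,-1,-0.15,0,0,0])

```text
t: 10.78
position: [0.4844, 0.0096, -0.0031]
ee_rot: [[-1.0, -0.002, -0.0], [-0.002, 1.0, -0.0], [0.0, -0.0, -1.0]]
contact_force: [-0.9, -0.1, -0.6]
finger_gap: 0.0857
grasp_force: 0.5
```

```bash
python3 -c "
from h import *
track()"
```

```text
blobs [([347.7, 237.6], 447), ([344.1, 274.5], 295)]
low@.02 [ 0.5187 -0.0585] high@.12 [ 0.5344 -0.0384] diff [0.0156 0.0201]
t 10.8333 tcp [ 0.4854  0.0096 -0.003 ] F [-0.2924 -0.191  -0.6678]
```

Call:
step_arm(targets=[-1,-0.2,0,0,0,-1,-0.2,0,0,0,-1,-0.2,0,0,0,-1,-0.2,0,0,0,-1,-0.2,0,0,0,-1,-0.2,0,0,0,-1,-0.2,0,0,0,-1,-0.2,0,0,0,-1,-0.2,0,0,0,-1,-0.2,0,0,0,-1,-0.1,0,0,0])

```text
t: 11.75
position: [0.527, 0.0097, -0.003]
ee_rot: [[-1.0, -0.002, 0.001], [-0.002, 1.0, -0.0], [-0.001, -0.0, -1.0]]
contact_force: [-2.0, 0.3, 0.5]
finger_gap: 0.0856
grasp_force: 0.3
```

```bash
python3 -c "
from h import *
track()"
```

```text
blobs [([363.8, 234.6], 445), ([359.5, 271.7], 304)]
low@.02 [ 0.5606 -0.06  ] high@.12 [ 0.5774 -0.0391] diff [0.0169 0.0209]
t 11.8 tcp [ 0.5274  0.0096 -0.0029] F [-1.6785  0.0111 -0.3213]
```

Call:
step_arm(targets=[-1,-0.2,0,0,0,-1,-0.2,0,0,0,-1,-0.2,0,0,0,-1,-0.2,0,0,0,-1,-0.2,0,0,0,-1,-0.2,0,0,0,-1,-0.2,0,0,0,-1,-0.2,0,0,0,-1,-0.1,0,0,0,-1,0,0,0,0])

```text
t: 12.63
position: [0.5612, 0.0097, -0.003]
ee_rot: [[-1.0, -0.002, 0.002], [-0.002, 1.0, -0.0], [-0.002, -0.0, -1.0]]
contact_force: [-1.1, 0.6, -0.7]
finger_gap: 0.0853
grasp_force: 0.0
```

```bash
python3 - <<'E'
from h import *
track('pics/s5.png')
o=ctrl.get_obs();p=np.array(o['position'])[:2];R=np.array(o['ee_rot'])
home=np.array([.632,-.0425]);a=np.radians(6);B=np.array([[np.cos(a),-np.sin(a)],[np.sin(a),np.cos(a)]])
print('axis in bay',B.T@(p-home),'bottle in bay (tip contact)',B.T@(p+[.0385,-.0545]-home))
E
```

```text
blobs [([376.6, 232.8], 435), ([371.2, 269.3], 281)]
low@.02 [ 0.5929 -0.0604] high@.12 [ 0.611  -0.0419] diff [0.0181 0.0185]
t 12.6833 tcp [ 0.5608  0.0097 -0.0031] F [-1.0922  0.2122  0.0592]
axis in bay [-0.0653  0.0593] bottle in bay (tip contact) [-0.0327  0.0011]
```

View pics/s5.png

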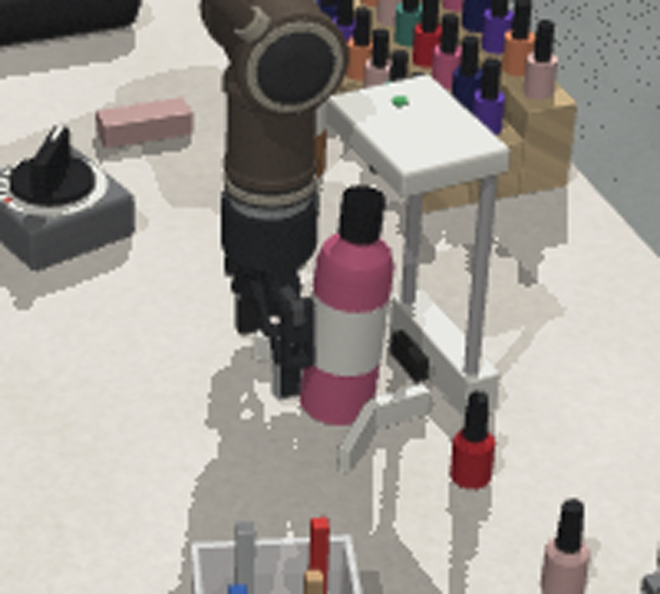

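The side view shows the bottle in the wing mouth, tilted about 0.09 rad, with its foot at (340,410). The head is close to the wrist. I'll retreat, yaw the tool about 40°, and finish with the tool axis further back.

Call:
step_arm(targets=[-1,0.3,0,0,0,-1,0.8,0,0,0,-1,0.9,0,0,-0.96,-1,0,0,0,-1,-1,0,0,0,-1,-1,0,0,0,-1,-1,0,0,0,-1,-1,0,0,0,-1,-1,0,0,0,0])

```text
t: 13.43
position: [0.5196, 0.0096, -0.0031]
ee_rot: [[-0.752, -0.659, 0.0], [-0.659, 0.752, -0.0], [-0.0, -0.0, -1.0]]
contact_force: [-0.3, 0.6, -0.4]
finger_gap: 0.0855
grasp_force: 0.0
```

```bash
cat >> h.py <<'E'
home=np.array([.632,-.0425]);_a=np.radians(6);B=np.array([[np.cos(_a),-np.sin(_a)],[np.sin(_a),np.cos(_a)]])
def bayto(P,z=-.003):
    p=np.array(ctrl.get_obs()['position'])[:2];print('axis in bay',B.T@(p-home));to([*(home+B@np.array(P)),z])
    R=np.array(ctrl.get_obs()['ee_rot']);print('bay x per mm in tool shares',R.T@np.r_[B[:,0],0]/20)
E
python3 - <<'E'
from h import *
track();track();bayto([-.104,.028])
E
```

```text
blobs [([376.1, 233.0], 436), ([371.9, 269.0], 271)]
low@.02 [ 0.5952 -0.0596] high@.12 [ 0.6095 -0.0423] diff [0.0144 0.0173]
t 13.4833 tcp [ 0.5196  0.0097 -0.0031] F [-1.765   0.6235 -0.4735]
blobs [([376.0, 233.4], 440), ([371.9, 269.2], 265)]
low@.02 [ 0.5948 -0.0607] high@.12 [ 0.6089 -0.0438] diff [0.0141 0.0169]
t 13.5333 tcp [ 0.5196  0.0097 -0.0032] F [-1.2259  0.5387 -0.0627]
axis in bay [-0.1063  0.0637]
heading y 130.90143135405415 shares [ 0.9265 -1.5305 -0.009 ] q [  -3.7284   26.4351  114.489     0.0036   39.0909 -134.6327]
bay x per mm in tool shares [-0.041  -0.0286 -0.    ]
```

Call:
step_arm(targets=[-1,0.46,-0.76,0,0,-1,0.46,-0.76,0,0,-1,-0.12,-0.09,0,0,-1,-0.12,-0.09,0,0,-1,-0.12,-0.09,0,0,-1,-0.12,-0.09,0,0,-1,-0.12,-0.09,0,0,-1,-0.12,-0.09,0,0])

```text
t: 14.2
position: [0.5437, -0.0235, -0.0033]
ee_rot: [[-0.754, -0.657, -0.002], [-0.657, 0.754, 0.0], [0.001, 0.001, -1.0]]
contact_force: [-3.2, 0.4, 0.1]
finger_gap: 0.0855
grasp_force: 0.4
```

```bash
python3 - <<'E'
from h import *
track();bayto([-.062,.028])
E
```

```text
blobs [([379.8, 229.9], 437), ([377.0, 267.6], 195)]
low@.02 [ 0.61   -0.0586] high@.12 [ 0.6237 -0.0321] diff [0.0137 0.0265]
t 14.25 tcp [ 0.5446 -0.0235 -0.0032] F [-1.5509 -0.7136 -0.2967]
axis in bay [-0.085  0.028]
heading y 131.08920118915634 shares [-0.939  -0.6602 -0.0089] q [  -7.0544   28.4167  111.0834    0.0095   40.5063 -138.1509]
bay x per mm in tool shares [-0.0409 -0.0287 -0.    ]
```

Call:
step_arm(targets=[-1,-0.1,-0.07,0,0,-1,-0.1,-0.07,0,0,-1,-0.1,-0.07,0,0,-1,-0.1,-0.07,0,0,-1,-0.1,-0.07,0,0])

```text
t: 14.67
position: [0.5563, -0.0226, -0.0033]
ee_rot: [[-0.754, -0.657, -0.0], [-0.657, 0.754, 0.0], [0.0, 0.0, -1.0]]
contact_force: [-1.2, -1.3, -0.5]
finger_gap: 0.0858
grasp_force: 0.6
```

```bash
python3 - <<'E'
from h import *
track('pics/s6.png');bayto([-.062,.028])
E
```

```text
blobs [([382.8, 228.1], 434), ([381.3, 265.6], 175)]
low@.02 [ 0.6239 -0.0542] high@.12 [ 0.6343 -0.0272] diff [0.0104 0.027 ]
t 14.7167 tcp [ 0.5571 -0.0227 -0.0031] F [-1.2875 -0.6505 -0.6189]
axis in bay [-0.0724  0.0276]
heading y 131.0699312840779 shares [-0.4374 -0.2805 -0.0054] q [  -6.8065   29.3672  109.4239    0.0104   41.1572 -137.8843]
bay x per mm in tool shares [-0.0409 -0.0287  0.    ]
```

View pics/s6.png

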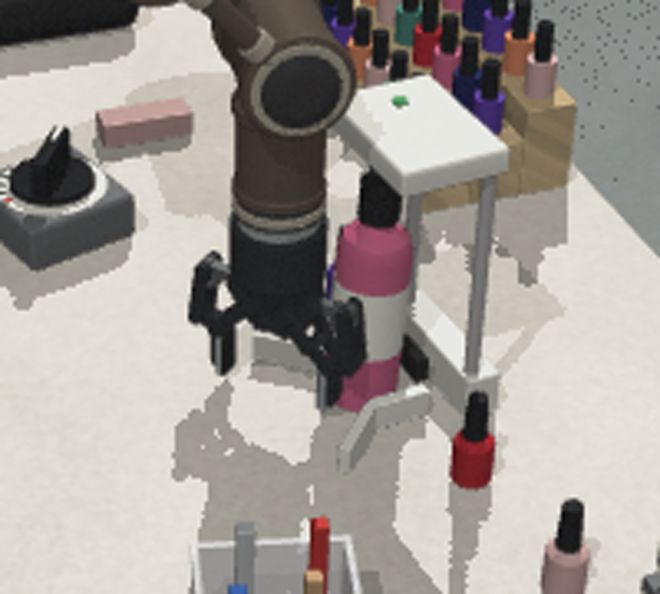

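The bottle is in the channel at (375,385) in this crop, still nearly upright and just short of the buffer. I'll continue in small steps and watch the force.

Call:
step_arm(targets=[-1,-0.08,-0.06,0,0,-1,-0.08,-0.06,0,0,-1,-0.08,-0.06,0,0])

```text
t: 14.97
position: [0.5623, -0.0223, -0.0032]
ee_rot: [[-0.754, -0.657, -0.0], [-0.657, 0.754, 0.0], [0.0, 0.0, -1.0]]
contact_force: [-2.4, -2.0, -1.0]
finger_gap: 0.0857
grasp_force: 0.8
```

Call:
step_arm(targets=[-1,-0.04,-0.03,0,0,-1,-0.04,-0.03,0,0])

```text
t: 15.13
position: [0.5634, -0.0222, -0.0034]
ee_rot: [[-0.754, -0.657, -0.002], [-0.657, 0.754, 0.0], [0.002, 0.001, -1.0]]
contact_force: [-4.7, -1.9, 0.5]
finger_gap: 0.0853
grasp_force: 0.3
```

```bash
python3 - <<'E'
from h import *
track();bayto([-.062,.028])
E
```

```text
blobs [([384.7, 227.5], 434), ([383.7, 264.7], 166)]
low@.02 [ 0.6314 -0.0523] high@.12 [ 0.6398 -0.0263] diff [0.0083 0.026 ]
t 15.1833 tcp [ 0.5636 -0.0222 -0.0033] F [-4.0524 -1.633   0.997 ]
axis in bay [-0.0659  0.0273]
heading y 131.0555394956439 shares [-0.1809 -0.0845 -0.0163] q [  -6.6761   29.9586  108.4287   -0.0176   41.7103 -137.7185]
bay x per mm in tool shares [-0.0409 -0.0287 -0.0001]
```

Call:
step_arm(targets=[-1,-0.04,-0.03,0,0,-1,-0.04,-0.03,0,0,-1,0,0,0,0])

```text
t: 15.43
position: [0.5649, -0.0221, -0.0034]
ee_rot: [[-0.754, -0.657, -0.003], [-0.657, 0.754, 0.0], [0.002, 0.002, -1.0]]
contact_force: [-5.6, -1.9, 1.7]
finger_gap: 0.0852
grasp_force: 0.0
```

Call:
step_arm(targets=[-1,-0.04,-0.03,0,0,-1,0,0,0,0])

```text
t: 15.6
position: [0.5653, -0.0222, -0.0035]
ee_rot: [[-0.754, -0.656, -0.004], [-0.656, 0.754, -0.0], [0.003, 0.003, -1.0]]
contact_force: [-6.8, -2.0, 1.8]
finger_gap: 0.0854
grasp_force: 0.0
```

```bash
python3 - <<'E'
from h import *
track();bayto([-.062,.028])
E
```

```text
blobs [([385.6, 227.7], 433), ([384.5, 264.5], 160)]
low@.02 [ 0.6337 -0.0524] high@.12 [ 0.6416 -0.0276] diff [0.0079 0.0249]
t 15.65 tcp [ 0.5652 -0.0221 -0.0035] F [-5.5743 -2.3823  2.4797]
axis in bay [-0.0643  0.0273]
heading y 131.03411122638173 shares [-0.1143 -0.0354 -0.0275] q [  -6.6367   30.1706  108.0981   -0.0346   41.9657 -137.6453]
bay x per mm in tool shares [-0.0409 -0.0287 -0.0002]
```

Call:
step_arm(targets=[-1,-0.06,-0.04,0,0,-1,-0.04,-0.03,0,0,-1,0,0,0,0,-1,0,0,0,0])

```text
t: 15.98
position: [0.5665, -0.0221, -0.0038]
ee_rot: [[-0.754, -0.656, -0.006], [-0.656, 0.754, -0.0], [0.005, 0.004, -1.0]]
contact_force: [-8.8, -3.8, 3.6]
finger_gap: 0.0853
grasp_force: 0.0
```

```bash
python3 - <<'E'
from h import *
track();bayto([-.062,.028])
E
```

```text
blobs [([385.9, 227.6], 430), ([384.9, 264.3], 156)]
low@.02 [ 0.6349 -0.0521] high@.12 [ 0.6425 -0.0276] diff [0.0076 0.0245]
t 16.0333 tcp [ 0.5666 -0.0221 -0.0038] F [-9.238  -4.4874  2.4189]
axis in bay [-0.0629  0.0271]
heading y 131.0174151863965 shares [-0.064   0.0104 -0.0387] q [  -6.6093   30.3546  107.8169   -0.0735   42.1841 -137.5726]
bay x per mm in tool shares [-0.0409 -0.0287 -0.0003]
```

The force rose about 1.5 N per mm to roughly 9.6 N, against a sliding friction of about 3 N, so the buffer is compressed. I'll retreat slowly.

Call:
step_arm(targets=[-1,0.06,0.04,0,0,-1,0.12,0.09,0,0,-1,0.2,0.14,0,0,-1,0.4,0.28,0,0,-1,0.6,0.43,0,0,-1,0.6,0.43,0,0,-1,0.6,0.43,0,0,-1,0,0,0,0])

```text
t: 16.7
position: [0.5033, -0.0274, -0.0034]
ee_rot: [[-0.754, -0.657, -0.003], [-0.657, 0.754, 0.001], [0.002, 0.002, -1.0]]
contact_force: [-0.4, 0.0, -1.1]
finger_gap: 0.0856
grasp_force: 0.0
```

```bash
python3 - <<'E'
from h import *
track('pics/s7.png');bayto([-.15,.028])
print([(np.round(d['extent'],1).tolist(),round(d['confidence'],2)) for d in ctrl.spot_in('side','bottle_mid')])
M=model('side');a=np.linspace(0,2*np.pi,60)
for s,l in [(0,0),(.003,0),(-.004,0),(0,.004),(0,-.004)]:
    b=home+B@[s,l];q=proj(M,[[b[0]+r*np.cos(t),b[1]+r*np.sin(t),z] for r,z in((.03,0),(.03,.135),(.0165,.196)) for t in a]);print(s,l,q.min(0),q.max(0))
E
```

```text
blobs [([382.9, 229.2], 432), ([380.1, 264.5], 247)]
low@.02 [ 0.6226 -0.0488] high@.12 [ 0.6325 -0.0319] diff [0.01   0.0169]
t 16.75 tcp [ 0.5055 -0.0276 -0.003 ] F [ 0.3047  0.4329 -0.8024]
axis in bay [-0.1242  0.0281]
heading y 131.06719985070524 shares [1.0578 0.7385 0.0003] q [  -8.059    25.3595  116.2817    0.0222   38.3536 -139.1436]
bay x per mm in tool shares [-0.0409 -0.0287  0.    ]
[([368.3, 203.3, 391.8, 271.6], 0.66)]
0 0 [370.9293 202.7549] [396.4278 275.4502]
0.003 0 [371.9287 202.4912] [397.4656 275.1542]
-0.004 0 [369.5948 203.107 ] [395.0419 275.8453]
0 0.004 [370.2456 201.9867] [395.6559 274.5792]
0 -0.004 [371.6156 203.5263] [397.2028 276.3244]
```

View pics/s7.png

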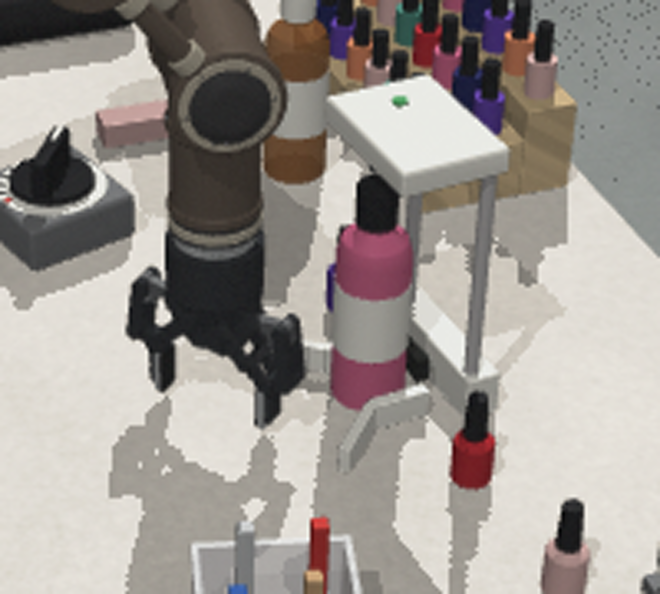

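The side view shows the bottle upright and home, at (370,300) in this crop, against the left guide. It is estimated about 2 mm short of home along the bay and 4 mm to the side. Next is the knob: rise, turn about 166°, and go over it.

Call:
step_arm(targets=[-1,0.6,0.4,-1,0,-1,0.6,0.4,-1,0,-1,0.6,0.4,-1,0,-1,0,0,-1,0,-1,0,0,-1,1,-1,0,0,-1,1,-1,0,0,-1,1,-1,0,0,-1,1,-1,0,0,-1,1,-1,0,0,-1,1,-1,0,0,-1,1,-1,0,0,0,1])

```text
t: 17.8
position: [0.4687, -0.0338, 0.2226]
ee_rot: [[-0.969, 0.246, 0.012], [0.246, 0.969, -0.002], [-0.012, 0.001, -1.0]]
contact_force: [0.7, -0.0, 0.7]
finger_gap: 0.0855
grasp_force: 0.0
```

Call:
step_arm(targets=[-1,0,0,0,1,-1,0,0,0,1,-1,0,0,0,1,-1,0,0,0,1,-1,0,0,0,1,-1,0,0,0,1,-1,0,0,0,1,-1,0,0,0,1,-1,0,0,0,1,-1,0,0,0,1,-1,0,0,0,1,-1,0,0,0,1])

```text
t: 18.8
position: [0.4655, -0.0333, 0.2179]
ee_rot: [[0.118, 0.993, 0.003], [0.993, -0.118, -0.0], [0.0, 0.003, -1.0]]
contact_force: [-0.2, -0.3, 0.3]
finger_gap: 0.0853
grasp_force: 0.0
```

Call:
step_arm(targets=[-1,0,0,0,1,-1,0,0,0,1,-1,0,0,0,1,-1,0,0,0,1,-1,0,0,0,0.2,-1,0,0,0,0])

```text
t: 19.3
position: [0.465, -0.0333, 0.2176]
ee_rot: [[0.576, 0.817, 0.002], [0.817, -0.576, -0.0], [0.001, 0.002, -1.0]]
contact_force: [0.6, 0.8, 0.2]
finger_gap: 0.0853
grasp_force: 0.0
```

```bash
python3 - <<'E'
from h import *
print(ctrl.get_obs()['position']);to([.45,.27,.215])
E
```

```text
[ 0.465  -0.0333  0.2176]
heading y -35.198564112282256 shares [11.9628 -9.3539  0.1272] q [ -9.4631   0.572  115.1315   0.0112  64.1572  25.7305]
```

Call:
step_arm(targets=[-1,1,-0.78,0,0,-1,1,-0.78,0,0,-1,1,-0.78,0,0,-1,1,-0.78,0,0,-1,1,-0.78,0,0,-1,1,-0.78,0,0,-1,1,-0.78,0,0,-1,1,-0.78,0,0,-1,1,-0.78,0,0,-1,1,-0.78,0,0,-1,1,-0.78,0,0,-1,0.96,-0.78,0,0])

```text
t: 20.3
position: [0.4496, 0.2719, 0.2173]
ee_rot: [[0.575, 0.818, 0.001], [0.818, -0.575, 0.001], [0.001, 0.001, -1.0]]
contact_force: [0.6, 0.2, 0.7]
finger_gap: 0.0855
grasp_force: 0.0
```

Call:
step_arm(targets=[-1,0,0,0,0,-1,0,0,0,0,-1,0,0,0,0])

```text
t: 20.55
position: [0.4493, 0.2699, 0.2168]
ee_rot: [[0.576, 0.817, 0.0], [0.817, -0.576, -0.0], [-0.0, 0.0, -1.0]]
contact_force: [-0.1, -0.2, -0.2]
finger_gap: 0.0851
grasp_force: 0.0
```

```bash
python3 - <<'E'
from h import *
o=ctrl.get_obs();im=ctrl.camera('wrist')[:,:,::-1].copy();M=model('wrist',o)
np.savez('w.npz',K=M[0],o=M[1],R=M[2])
print(o['position'],[(np.round(d['extent']).tolist(),round(d['confidence'],2)) for d in ctrl.spot_in('wrist','knob_grip')])
cv2.imwrite('pics/w2.png',im)
E
```

```text
[0.4493 0.2699 0.2168] [([106.0, 270.0, 186.0, 352.0], 0.64), ([278.0, 182.0, 360.0, 272.0], 0.55)]
```

View pics/w2.png

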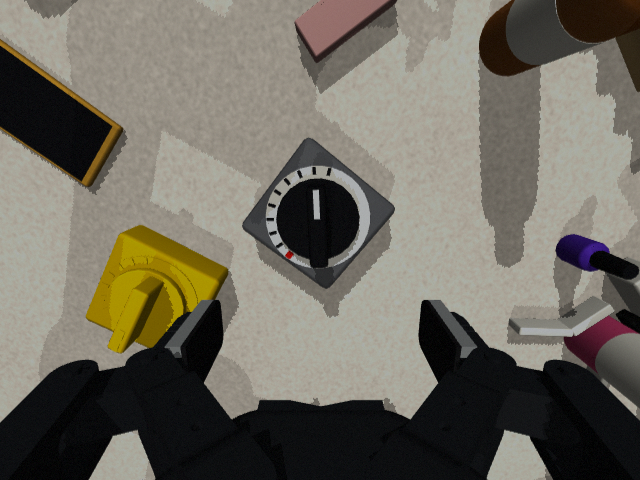

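The wrist view shows the grey knob's disc at about (318,220). The bar runs from the pointer at (316,188) to (319,267), and the red mark is at (290,255). The yellow copy is at (150,300).

```bash
python3 - <<'E'
from h import *
w=np.load('w.npz');M=(w['K'],w['o'],w['R'])
c=ray(M,(318,219.5),.055);a=ray(M,(316,188),.088);b=ray(M,(319,267),.088);r=ray(M,(290,255),.046)
print(c,a,b,'len',np.linalg.norm(a-b),'mid',(a+b)/2,'bar hd',np.degrees(np.arctan2(*(a-b)[1::-1])),'red hd',np.degrees(np.arctan2(*(r-c)[1::-1])),np.linalg.norm((r-c)[:2]))
to([*c[:2],.060]);to([*((a+b)/2)[:2],.06])
E
```

```text
[0.4503 0.277  0.055 ] [0.4683 0.3048 0.088 ] [0.431  0.2479 0.088 ] len 0.06808965753220503 mid [0.4497 0.2764 0.088 ] bar hd 56.73551862383328 red hd -161.6373664273144 0.04695594501706357
heading y -35.31999044755351 shares [ 0.3486 -0.185   7.8415] q [ 26.1784   7.3659 107.9462  -0.019   64.6999  61.5065]
heading y -35.31999044755351 shares [ 0.3036 -0.1936  7.8416] q [ 26.1784   7.3659 107.9462  -0.019   64.6999  61.5065]
```

Call:
step_arm(targets=[-1,0.32,-0.18,0.84,-0.29,-1,0,0,1,0,-1,0,0,1,0,-1,0,0,1,0,-1,0,0,1,0,-1,0,0,1,0,-1,0,0,1,0,-1,0,0,0.95,0,-1,0,0,0,0,-1,0,0,0,0])

```text
t: 21.48
position: [0.4492, 0.276, 0.0603]
ee_rot: [[0.55, 0.835, -0.003], [0.835, -0.55, -0.001], [-0.003, -0.001, -1.0]]
contact_force: [0.3, -0.9, -0.1]
finger_gap: 0.0852
grasp_force: 0.0
```

Call:
step_arm(targets=[1,0,0,0,0,1,0,0,0,0,1,0,0,0,0,1,0,0,0,0,1,0,0,0,0,1,0,0,0,0,1,0,0,0,0,1,0,0,0,0,1,0,0,0,0,1,0,0,0,0], force=25)

```text
t: 22.32
position: [0.4509, 0.2773, 0.0618]
ee_rot: [[0.549, 0.836, 0.002], [0.836, -0.549, -0.0], [0.001, 0.001, -1.0]]
contact_force: [1.5, -2.7, 6.0]
finger_gap: 0.0157
grasp_force: 30.3
```

```bash
python3 - <<'E'
from h import *
o=ctrl.get_obs();print(o['moment'],o['contact_force'],o['grasp_force'],o['finger_gap']);to(o['position'])
E
```

```text
[-0.4461 -0.0517  0.0652] [ 1.5292 -2.6722  5.9714] 30.343194901943207 0.015711337701210915
heading y -33.29399578480727 shares [0. 0. 0.] q [ 26.9057  20.4215 112.743   -0.0655  46.7574  60.2445]
```

Gripped, with a gap of 15.7 mm on the 16 mm bar. I'll rise 2 mm and turn counter-clockwise.

Call:
step_arm(targets=[1,0,0,-0.1,-0.5,1,0,0,0,-1,1,0,0,0,-1,1,0,0,0,-1,1,0,0,0,-1,1,0,0,0,-1,1,0,0,0,-1,1,0,0,0,-1,1,0,0,0,-1,1,0,0,0,-1])

```text
t: 23.15
position: [0.4489, 0.2772, 0.0619]
ee_rot: [[-0.534, 0.845, -0.002], [0.845, 0.534, -0.0], [0.001, -0.002, -1.0]]
contact_force: [0.7, -1.1, -1.6]
finger_gap: 0.0156
grasp_force: 29.2
```

Call:
step_arm(targets=[1,0,0,0,-1,1,0,0,0,-1,1,0,0,0,-1,1,0,0,0,-1,1,0,0,0,-1,1,0,0,0,-1,1,0,0,0,-1,1,0,0,0,-1,1,0,0,0,-0.5,1,0,0,0,0,1,0,0,0,0])

```text
t: 24.07
position: [0.4481, 0.2757, 0.0619]
ee_rot: [[-1.0, -0.007, -0.004], [-0.007, 1.0, -0.003], [0.004, -0.003, -1.0]]
contact_force: [-0.5, -5.6, 1.1]
finger_gap: 0.0153
grasp_force: 29.6
```

```bash
python3 - <<'E'
from h import *
o=ctrl.get_obs();print(o['moment'],o['contact_force'],o['grasp_force'],o['finger_gap']);to(o['position'])
E
```

```text
[-0.838  -0.0027  0.0876] [-0.5356 -5.64    1.0642] 29.62289571762085 0.015312258013866238
heading y 90.37963783365 shares [0. 0. 0.] q [ 26.9005  20.3142 112.8923  -0.0926  47.0839 -63.4156]
```

Call:
step_arm(targets=[1,0,0,0,-0.7,1,0,0,0,-0.7,1,0,0,0,-0.7,1,0,0,0,-0.4,1,0,0,0,0])

```text
t: 24.48
position: [0.4481, 0.2752, 0.0619]
ee_rot: [[-0.954, -0.301, -0.005], [-0.301, 0.954, -0.004], [0.006, -0.002, -1.0]]
contact_force: [-0.6, -7.9, 0.9]
finger_gap: 0.0149
grasp_force: 32.4
```

```bash
python3 - <<'E'
from h import *
o=ctrl.get_obs();print(o['moment'],o['contact_force'],o['tau']);to(o['position'])
E
```

```text
[-1.1935 -0.0044 -0.5369] [-0.6375 -7.9154  0.9468] [  3.7394 -36.8208 -22.964    1.0409  -1.0675  -0.8269]
heading y 107.49318505021249 shares [0. 0. 0.] q [ 26.8575  20.3043 112.8997  -0.0985  47.1289 -80.5681]
```

Call:
step_arm(targets=[1,0,0,0,-0.4,1,0,0,0,0])

```text
t: 24.65
position: [0.4478, 0.2752, 0.062]
ee_rot: [[-0.939, -0.343, -0.006], [-0.343, 0.939, -0.003], [0.006, -0.001, -1.0]]
contact_force: [-1.2, -7.4, 2.0]
finger_gap: 0.0155
grasp_force: 55.2
```

```bash
python3 - <<'E'
from h import *
o=ctrl.get_obs();print(o['moment'],o['contact_force']);to(o['position'])
E
```

```text
[-1.2871  0.1261 -1.2372] [-1.1796 -7.3915  1.9796]
heading y 110.03836118683898 shares [0. 0. 0.] q [ 26.8368  20.2932 112.9027  -0.0275  47.1758 -83.1826]
```

The stop is felt: the moment jumps to −1.2 N·m after a 143° turn, against about 142° measured. I'll relax slightly, open and rise.

Call:
step_arm(targets=[1,0,0,0,0.2,0,0,0,0,0,-1,0,0,0,0,-1,0,0,0,0,-1,0,0,0,0,-1,0,0,0,0,-1,0,0,0,0,-1,0,0,0,0])

```text
t: 25.32
position: [0.45, 0.2776, 0.0632]
ee_rot: [[-0.945, -0.326, 0.0], [-0.326, 0.945, 0.0], [-0.0, 0.0, -1.0]]
contact_force: [-0.6, 0.3, 0.6]
finger_gap: 0.0855
grasp_force: 0.0
```

Call:
step_arm(targets=[-1,0,0,-0.5,0,-1,0,0,-1,0,-1,0,0,-1,0,-1,0,0,-1,0,-1,0,0,-1,0,-1,0,0,-1,0,-1,0,0,-1,0,-1,0,0,-1,0,-1,0,0,0,0,-1,0,0,0,0])

```text
t: 26.15
position: [0.451, 0.2779, 0.215]
ee_rot: [[-0.946, -0.326, 0.004], [-0.326, 0.946, 0.002], [-0.004, 0.001, -1.0]]
contact_force: [0.1, -0.5, -0.1]
finger_gap: 0.0854
grasp_force: 0.0
```

```bash
python3 - <<'E'
from h import *
o=ctrl.get_obs();im=ctrl.camera('wrist')[:,:,::-1].copy();s=ctrl.camera('side')[:,:,::-1]
a=cv2.resize(im[100:320,200:420],(400,400));b=cv2.resize(s[180:310,320:450],(400,400),interpolation=cv2.INTER_CUBIC)
cv2.imwrite('pics/w3.png',np.hstack([a,b]));M=model('wrist',o);np.savez('w.npz',K=M[0],o=M[1],R=M[2])
track()
E
```

```text
blobs [([382.9, 229.3], 433), ([380.1, 264.5], 246)]
low@.02 [ 0.6226 -0.0487] high@.12 [ 0.6324 -0.0322] diff [0.0097 0.0165]
t 26.3 tcp [0.4489 0.2768 0.2118] F [-0.7915 -0.8559 -0.2588]
```

View pics/w3.png

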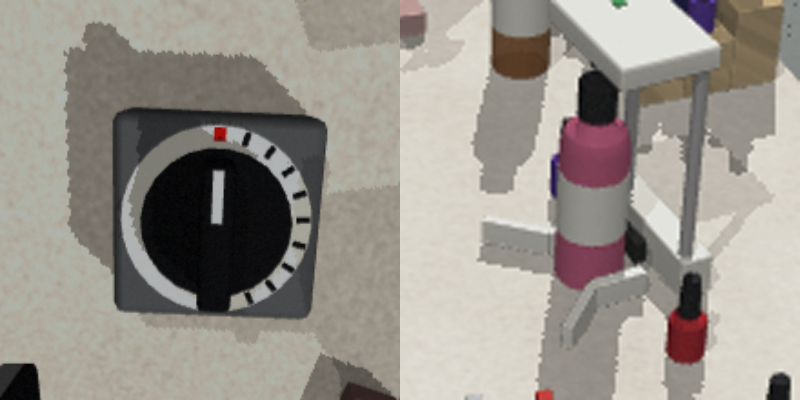

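The pointer is at the red mark at (218,135). The bottle stands upright in the bay at (590,210) and the robot is clear, so I'll hand in.

```bash
python3 -c "
from station import ctrl
print(ctrl.job_done())"
```

```text
the job is handed in; nothing more can be done
None
```

I've handed the job in; no verdict came back. The bottle stands upright in the bay (about 4 mm from home by camera) after a push of about 9.6 N at the gripper, with an estimated 5–6 N on the buffer. The knob is at its zero stop, and the first push tipped the bottle about 0.16 rad before it settled.

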